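# Swap the tired spring clip on a gel cassette

## Task

One of the three spring clips on the upper edge of the glass gel cassette has lost its grip and would let the gel leak: tug each gently straight up, without dragging the firm ones up the glass, until you find the one that slides, and put it in the clear reject tub. Then push the spare clip onto the glass in its place until it is fully home and square on the edge. It is glass, so press no harder than the clip needs, and leave the good clips in place, fully home, and the other things on the bench alone.

Things in the scene. Friction and masses are not known exactly. Their poses are not given: they have to be found in the camera images.
- cassette: Glass gel cassette standing on its long side in a grey stand fixed to the bench. Origin: centre of the stand's underside, on the bench; x square to the glass, y along it, z up. Two clear plates with a white spacer between, 8 mm thick in all (x = -4 to +4), 200 mm long (y). Stand base 90 x 250 x 12 mm; end posts at y = +-80 to +-112 mm, within x = +-19 mm, 72 mm high.
- cassette_edge (a point): Middle of the cassette's upper glass edge, 115 mm above the bench; axes as the cassette's. The clips have three places along the edge: at y = -65, 0 and +65 mm from here.
- clip_1_grip (a point): Centre of the white grip block of one push-on spring clip. Block 22 mm thick (x), 34 mm wide (y), 26 mm high (z), rigid: fingers closed on it across its 22 mm do not open the clip. Fully home, its underside (13 mm below this point) sits on the glass edge, so this point is 128 mm above the bench. x square to the glass, y along the edge, z up.
- clip_2_grip (a point): The same point of the second clip. All clips look alike; which clip is in which of the three places is drawn at random.
- clip_3_grip (a point): The same point of the third clip. All clips look alike; which clip is in which of the three places is drawn at random.
- clip_1: First clip, 52 mm high, 61 g; origin at its foot, 39 mm below its grip centre. Below the block two sprung steel leaves, 30 mm wide, grip the glass; their lips flare out at the foot. Pulled straight up, a good clip holds 8 N or more (8 to 12), the weak one slides below 4 N. The pull stays level for the first 12 mm of sliding, falls away over the next 14 mm, then the clip is free.
- clip_2: Second clip, same shape; origin at its foot, 39 mm below its grip centre.
- clip_3: Third clip, same shape; origin at its foot, 39 mm below its grip centre.
- spare_grip (a point): The same point of the spare clip, which stands on its lips on the bench, this point 39 mm above the bench. Same shape as the others, and a good one. It may be pushed on either way round.
- spare: The spare; origin at its foot, 39 mm below its grip centre. The mouth between its lips is 16 mm wide at the foot. Pushing it on takes a rising push while the lips spread over the glass edge (26 to 12 mm before home), then a steady 5 to 12 N over the last 12 mm, then it stops hard on the edge.
- tub: Open clear plastic reject tub, 170 mm (x) x 140 mm (y), walls 4 mm thick and 45 mm high, floor about 4 mm thick, fixed. Origin at the centre of its underside, on the bench. Tub and spare stand either side of the cassette, which side is drawn at random.
- rotor: Bystander: black centrifuge rotor with a red lid knob, 184 mm across, 79 mm high; origin under its centre.
- hex_key: Bystander: T-handled hex key lying on the bench, 190 mm long (x), handle 85 mm wide at its -x end, 16 mm high; origin on the bench near mid-length.
- tube_rack: Bystander: white tray of capped tubes, 80 x 180 mm, 75 mm high; origin under its centre.
- wash_bottle: Bystander: white plastic bottle, 64 mm across, 150 mm high; origin under its centre.
Not all that is in view belongs to the job. What is shaped like the clip_2 but blue or green is not meant.

How it is judged:
By the outcome, as a careful person would: the job done as asked, in the order asked, and still so for the second after the job is handed in, with the robot touching nothing.
It also fails if it takes over 72 s, if anything falls off the work surface, if the arm or the gripper's body presses on something with over 40 N, if the wrist force passes 120 N, or if a joint passes its speed limit or range.

## Robot

A 6-joint arm with a two-finger parallel gripper is mounted at the origin on the work surface. World frame = base frame: x ahead of the robot, y to its left, z up, the work surface at z = 0. Lengths are in mm, angles in rad, forces in N, time in s.
With the tool pointing down it reaches from about 325 to 750 mm from the base axis. Payload 7.6 kg.
Tool frame: the origin (TCP) lies at the centre of the arm's flange, where the gripper is bolted on; the fingertips stand 173 mm ahead of it and the grasp point (between the pads) lies ahead of it (r.grip_point_offset is the z of the grasp point in the tool frame, in mm); z points along the fingers, y is the direction in which the jaws open and shut (so a half turn about z gives the same grasp; the last joint's range is limited). The gripper opens to 85 mm and grips with 20 to 120 N. Pads are 22 mm wide; open, the fingers measure 114 mm over their backs; the gripper's body (76 mm by 85 mm) begins 54 mm behind the grasp point. The pads swing forward as they close: fully open they stand 13 mm farther back than shut.
Start: joints at [1.13, 0.052, 1.401, -0, 1.689, -0.07], TCP at [190.218, 489.332, 404.723] pointing down, gripper open.
Joint ranges: [-2.9, 2.9], [-0.91, 2.17], [0.12, 2.37], [-1.06, 4.2], [0.26, 2.73], [-2.93, 2.93]. Speed limits (rad/s): [2.57, 2.57, 3.01, 3.14, 3.14, 3.14].

## Interface

Orientations are given as [roll, pitch, yaw] about the fixed x, y, z axes, in that order (R = Rz(yaw) Ry(pitch) Rx(roll)).
In Python, from cell import monitor, cams, workorder, r gives the robot as it stands. The module is installed in compiled form; this text tells all that it offers.
- The arm moves only by the tool servo_tool, never from a script. Its argument "targets" is a list that holds one entry, the list of rows, each a list of 4 numbers: the shift along the tool's x, y, z in m, then the turn about the tool's z in rad. A call has exactly 8 rows; each row shifts and turns the commanded pose from where the row before left it, along the tool's axes as they then stand; what a row does not reach is not made up. A row lasts 1/12 s, in which the tool goes at most 41.7 mm and 7.16 degrees, less where a joint would pass 70% of its speed; a pose out of reach is approached as far as the arm can. A call is refused whole if a number of a shift passes 0.0417 or a number of a turn 0.125, either way. A call with a gripper value outside its range is refused whole. "grip" is the finger opening in m, from 0 to 0.0854, set as the call begins (left out, the last holds). The fingers move at their own pace and stop on an object; "grip_force" is the grip in N (left out, the last holds). Time passes only in rows, so rows that do not move let the fingers close, or fill a call up. It gives the time, the measured TCP pose, the force and the opening at its end, in the units of the state.
- monitor.get_obs(): the state, without advancing time (a new reading comes with each control period).
- cams.camera(name): name is "scene" or "top" or "wrist"; returns a dict with "frame" (400x640x3 uint8, red, green, blue), "fx", "fy", "cx", "cy" (pixels), "eye" and "attitude" of the camera in the world. Camera axes: x right, y down, z forward; pixel columns grow to the right and rows downward; lengths in mm; the calibration is good to about 2 mm. A picture is of the moment at which its call begins. There is no depth.
- workorder.close_job(): hands the job in, once; it reports no verdict.
Trained networks look in the newest picture that a camera, given by its name, has taken for a name from the list of things; names that differ only in an ending like _2 or _b are one class to them, and where a whole thing is asked for, a point or a joint stands for the part that bears it (a point fixed in the world has none). Each returns a list of dicts, best first, with "score" (0 to 1); they miss things now and then, are a little off and sometimes report something else, mostly with a low value. They report only what shows in the picture. A call takes as long as a camera call. They do not tell look-alikes from the thing itself.
- cams.recognise(camera, thing): "at" ([column, row] in pixels, amid what is visible of it).
The state is a dict: "clock": time; "joint_positions": joint angles; "qvel": joint speeds; "joint_efforts": joint torques, N m; "tool_pos": TCP position; "eef_rot": TCP orientation; "force": force on the tool from outside, world axes, zero at the start; "ft_torque": the same for the moment, N m; "opening": opening from 0.0 (shut) to 1.0 (fully open).
Only numpy, scipy, OpenCV 4.12 (cv2) and the standard library are available. Lean on these libraries where they do the work, as an engineer would, in place of code of your own. Each camera call takes 0.05 s, during which the arm holds its last target. There are 200 camera calls.

## Working session

There is one attempt and no reset: what is moved stays moved. The work goes in short steps, Python scripts to look and compute and a tool call to move; the robot and the scene stay as the last step left them, time stands still between calls to the robot, and variables do not carry over. Pictures are saved under pics/ and viewed, about 8 in all and at most 12, crops included, and the job is handed in when it is done.

Besides the shell and the picture viewer there is one more tool, called in YAML: its name, and indented under it one key for each argument. servo_tool: Moves the arm, as the interface text tells. Its arguments: {"type":"object","properties":{"targets":{"type":"array"},"grip":{"type":"number"},"grip_force":{"type":"number"}},"required":["targets"]}

```bash
mkdir -p pics; cat > h.py <<'E'
import numpy as np, cv2
from cell import monitor, cams, workorder, r
def cam(n,save=None):
    c=cams.camera(n)
    if save: cv2.imwrite('pics/'+save,c['frame'][:,:,::-1])
    return c
E
python3 - <<'E'
from h import *
print(monitor.get_obs(), r.grip_point_offset)
for n in ['scene','top']:
    c=cam(n,n+'1.png'); print(n,[c[k] for k in ('fx','fy','cx','cy','eye','attitude')])
    for t in ['clip_1','spare','spare_grip','tub','cassette','cassette_edge','clip_1_grip']:
        print(t,[(np.round(d['at']).tolist(),round(d['score'],2)) for d in cams.recognise(n,t)])
a=cv2.imread('pics/scene1.png');b=cv2.imread('pics/top1.png')
E
```

```text
{'clock': 0.0, 'joint_positions': array([ 1.12968149e+00,  5.28240420e-02,  1.40172459e+00,  1.87591614e-05,
        1.68858908e+00, -7.02755278e-02]), 'qvel': array([ 0.00061017,  0.00134291, -0.00042564,  0.00036948, -0.00068409,
        0.0002642 ]), 'joint_efforts': array([-1.24561728e-03, -3.81674016e+01, -3.60178900e+01, -1.44099772e-04,
        6.34445678e-03,  9.90668582e-06]), 'tool_pos': array([190.21076301, 489.29879163, 403.87894585]), 'eef_rot': array([-3.14005272e+00, -1.27077034e-04,  2.77075544e+00]), 'force': array([-0.12600901, -0.2762534 ,  0.44310745]), 'ft_torque': array([-0.01034322, -0.03137976, -0.01816832]), 'opening': 1.0027474232139666} 154.70000000000002
scene [495.8948437026561, 495.8948437026561, 322.95315601009133, 200.58012457181172, array([1382.37341881,  198.63421455,  834.69572133]), array([-2.30222947,  0.01652333,  1.67005021])]
clip_1 [([364.0, 248.0], 0.92), ([296.0, 256.0], 0.89), ([284.0, 185.0], 0.76), ([254.0, 187.0], 0.72), ([315.0, 188.0], 0.6), ([333.0, 184.0], 0.56), ([364.0, 210.0], 0.55)]
spare [([391.0, 193.0], 0.53)]
spare_grip [([391.0, 198.0], 0.58)]
tub [([164.0, 208.0], 0.66)]
cassette [([289.0, 214.0], 0.61)]
cassette_edge [([288.0, 219.0], 0.74)]
clip_1_grip [([255.0, 186.0], 0.65)]
top [417.2785676505966, 417.2785676505966, 317.45754375497336, 204.89862767781383, array([ 364.77001266,   90.0282801 , 1032.77647056]), array([-2.92292293,  0.00306688, -1.66756281])]
clip_1 [([370.0, 202.0], 0.71), ([260.0, 192.0], 0.69), ([312.0, 216.0], 0.64), ([342.0, 210.0], 0.53), ([320.0, 175.0], 0.49), ([310.0, 268.0], 0.42)]
spare [([239.0, 265.0], 0.54), ([382.0, 125.0], 0.18)]
spare_grip [([241.0, 265.0], 0.48)]
tub [([461.0, 211.0], 0.58), ([344.0, 212.0], 0.48)]
cassette [([336.0, 222.0], 0.87)]
cassette_edge [([338.0, 223.0], 0.72), ([345.0, 208.0], 0.46)]
clip_1_grip [([373.0, 202.0], 0.64)]
```

View pics/scene1.png

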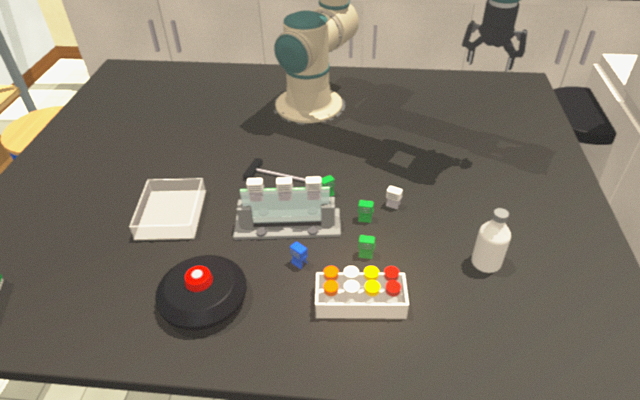

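View pics/top1.png

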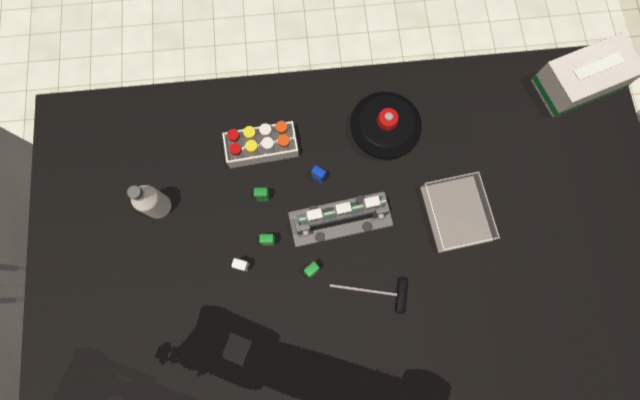

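The scene view shows white clips on the edge at about (255,189), (285,188) and (314,187), with the white spare alone at (394,197). The green look-alikes are at (366,211), (367,246) and (327,184), and a blue one is at (299,255). In the top view the clips are at (314,215), (344,208) and (373,202), the spare at (240,265) and the tub at (460,212). The white ones are the ones I want.

```bash
cat >> h.py <<'E'
from scipy.spatial.transform import Rotation as Ro
def ray(c,p):
    d=Ro.from_euler('xyz',c['attitude']).as_matrix()@np.array([(p[0]-c['cx'])/c['fx'],(p[1]-c['cy'])/c['fy'],1.])
    return np.array(c['eye'],float),d/np.linalg.norm(d)
def tri(l):
    A=np.zeros((3,3));b=np.zeros(3);L=[ray(c,p) for c,p in l]
    for e,d in L:
        P=np.eye(3)-np.outer(d,d);A+=P;b+=P@e
    x=np.linalg.solve(A,b);return x,[np.linalg.norm((np.eye(3)-np.outer(d,d))@(x-e)) for e,d in L]
def atz(c,p,z):
    e,d=ray(c,p);return e+d*(z-e[2])/d[2]
def proj(c,X):
    v=Ro.from_euler('xyz',c['attitude']).as_matrix().T@(np.asarray(X,float)-c['eye']);return np.array([c['cx']+c['fx']*v[0]/v[2],c['cy']+c['fy']*v[1]/v[2]])
E
python3 - <<'E'
from h import *
s=cam('scene');t=cam('top')
for n,a,b in [('A',(255,189),(314,215)),('c1',(255,188),(373,202)),('c2',(285,188),(344,208)),('c3',(314,187),(314,215)),('spare',(394,197),(240,265))]:
    x,e=tri([(s,a),(t,b)]);print(n,x.round(1),np.round(e,1))
print('tub',atz(t,(460,212),0),[atz(t,p,45).round() for p in [(421,185),(482,173),(498,236),(439,250)]])
def up(f,x,y,w,h,k): return cv2.resize(f[y:y+h,x:x+w,::-1],None,fx=k,fy=k,interpolation=cv2.INTER_CUBIC)
a=up(s['frame'],225,165,200,70,4);b=up(t['frame'],220,180,200,80,4)
cv2.imwrite('pics/crop1.png',np.vstack([a,b]))
E
```

```text
A [560.1  20.  126. ] [65.2 65.2]
c1 [561.1 -49.4 119.8] [2.1 2.1]
c2 [554.1  16.9 118.2] [2.2 2.2]
c3 [545.1  83.2 117.9] [0.1 0.1]
spare [459.1 269.5  25.6] [1. 1.]
tub [ 540.2482599  -285.17354445    0.        ] [array([ 609., -185.,   45.]), array([ 624., -339.,   45.]), array([ 466., -349.,   45.]), array([ 447., -204.,   45.])]
```

View pics/crop1.png

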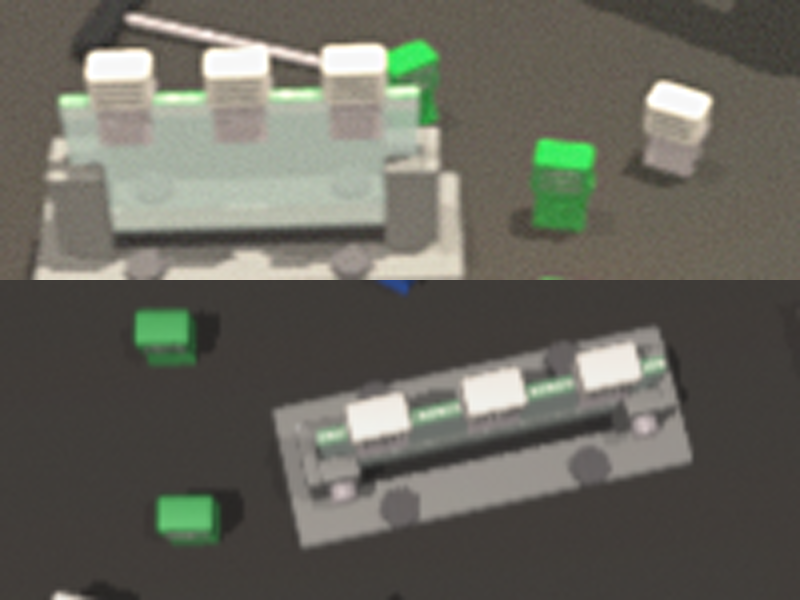

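Round 1 is measured. The crop confirms three white clips on the glass, a white spare on its own, and only green or blue ones besides. I'll refine using the top faces and plan the first move.

```bash
cat >> h.py <<'E'
def plan(xyz,yaw,n,o=None):
    "constant row (shift m, turn) over n rows reaching tool_pos xyz (mm), yaw; tool pointing down"
    o=o or monitor.get_obs();p=np.array(o['tool_pos']);y0=o['eef_rot'][2]
    dy=(yaw-y0+np.pi)%(2*np.pi)-np.pi;t=-dy/n
    M=np.zeros((3,3))
    for k in range(n): M+=(Ro.from_euler('z',y0-k*t)*Ro.from_euler('x',np.pi)).as_matrix()
    s=np.linalg.solve(M,np.array(xyz,float)-p)/1000
    return np.round(s,4).tolist()+[round(t,4)]
E
python3 - <<'E'
from h import *
t=cam('top')
C=[atz(t,p,141) for p in [(372.2,202),(343.5,207.5),(314.7,213.7)]];print(np.round(C,1))
d=C[2]-C[0];print('edge yaw',np.arctan2(-d[0],d[1]),np.linalg.norm(d))
print(atz(t,(240,264),52))
yaw=np.pi/2+np.arctan2(-d[0],d[1]);print(yaw)
for n in (16,24):print(plan([C[1][0],C[1][1],370],yaw,n))
E
```

```text
[[557.1 -46.4 141. ]
 [550.9  17.5 141. ]
 [543.3  81.5 141. ]]
edge yaw 0.10726626311178158 128.6599831783435
[458.85126594 265.67960863  52.        ]
1.6780625899066781
[-0.039, -0.0014, 0.0022, np.float64(0.0683)]
[-0.026, -0.0006, 0.0014, np.float64(0.0455)]
```

servo_tool:
  targets:
    - [[-0.039,-0.0014,0.002,0.068],[-0.039,-0.0014,0.002,0.068],[-0.039,-0.0014,0.002,0.068],[-0.039,-0.0014,0.002,0.068],[-0.039,-0.0014,0.002,0.068],[-0.039,-0.0014,0.002,0.068],[-0.039,-0.0014,0.002,0.068],[-0.039,-0.0014,0.002,0.068]]
  grip: 0.05

```text
clock: 1.62
tool_pos: [438.0, 302.5, 388.6]
eef_rot: [3.141, -0.0, 2.223]
force: [0.9, 0.6, 0.4]
opening: 0.585
```

servo_tool:
  targets:
    - [[-0.039,-0.0014,0.002,0.068],[-0.039,-0.0014,0.002,0.068],[-0.039,-0.0014,0.002,0.068],[-0.039,-0.0014,0.002,0.068],[-0.039,-0.0014,0.002,0.068],[-0.039,-0.0014,0.002,0.068],[-0.039,-0.0014,0.002,0.068],[-0.039,-0.0014,0.002,0.068]]

```text
clock: 2.28
tool_pos: [552.1, 15.9, 372.5]
eef_rot: [3.141, -0.0, 1.679]
force: [0.6, 0.4, -0.5]
opening: 0.586
```

servo_tool:
  targets:
    - [[0,0,0,0],[0,0,0,0],[0,0,0,0],[0,0,0,0],[0,0,0,0],[0,0,0,0],[0,0,0,0],[0,0,0,0]]

```text
clock: 2.95
tool_pos: [551.7, 18.4, 372.8]
eef_rot: [3.141, -0.0, 1.684]
force: [-0.4, -0.0, -0.2]
opening: 0.583
```

```bash
python3 - <<'E'
from h import *
o=monitor.get_obs();print(o['tool_pos'],o['eef_rot'],o['force'],o['joint_positions'])
c=cam('wrist','w1.png');print(c['eye'],c['attitude'])
t=cam('top')
for X in [(557,-46,141),(551,17.5,141),(543,81.5,141),(459,266,52)]: print(proj(c,X).round())
E
```

```text
[551.68470498  18.38744613 372.7924586 ] [ 3.14141606e+00 -6.67481549e-05  1.68382240e+00] [-0.35891809 -0.04872225 -0.18718744] [-3.35993293e-02  1.39354450e-01  1.37110755e+00  9.19981974e-05
  1.63096571e+00 -1.46619861e-01]
[543.56307091  84.29517412 341.35043061] [2.87706970e+00 7.05449894e-04 1.14054940e-01]
[317. 310.]
[318. 220.]
[317. 113.]
[ 225. -182.]
```

View pics/w1.png

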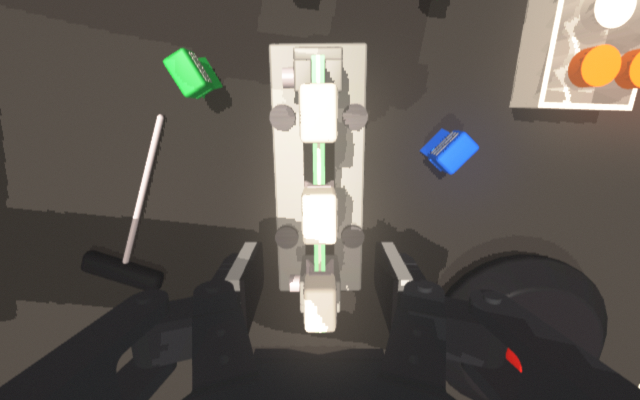

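The wrist view shows the clip tops at (319,112), (320,214) and (320,305). They lie in line between the fingers (centre column 320), so yaw and lateral position are good. Next I check height from the wrist and top views and descend on the middle clip.

```bash
python3 - <<'E'
from h import *
w=cam('wrist');t=cam('top')
for a,b in [((319,110),(314.7,213.7)),((320,215),(343.5,207.5))]: x,e=tri([(w,a),(t,b)]);print(x.round(1),np.round(e,1))
E
```

```text
[543.8  82.3 138.5] [0.8 0.8]
[552.5  17.1 131. ] [0.6 0.6]
```

servo_tool:
  targets:
    - [[0,0,0.011,0],[0,0,0.011,0],[0,0,0.011,0],[0,0,0.011,0],[0,0,0.011,0],[0,0,0.011,0],[0,0,0.011,0],[0,0,0.011,0]]
  grip: 0.05

```text
clock: 3.82
tool_pos: [551.7, 17.8, 283.4]
eef_rot: [-3.141, -0.0, 1.683]
force: [0.1, -0.8, -0.1]
opening: 0.585
```

servo_tool:
  targets:
    - [[0,0,0,0],[0,0,0,0],[0,0,0,0],[0,0,0,0],[0,0,0,0],[0,0,0,0],[0,0,0,0],[0,0,0,0]]

```text
clock: 4.48
tool_pos: [551.8, 17.8, 284.9]
eef_rot: [3.141, -0.0, 1.683]
force: [0.0, 0.7, -0.5]
opening: 0.585
```

```bash
python3 - <<'E'
from h import *
o=monitor.get_obs();print(o['tool_pos'],o['eef_rot'],o['force'])
w=cam('wrist');s=cam('scene')
cv2.imwrite('pics/w2.png',np.hstack([w['frame'][:,120:520],cv2.resize(s['frame'][140:240,220:320],(400,400),interpolation=2)])[:,:,::-1])
E
```

```text
[551.77510838  17.80472124 284.90255187] [ 3.14118659e+00 -3.45442976e-05  1.68277585e+00] [ 0.01257198  0.69038638 -0.45407805]
```

View pics/w2.png

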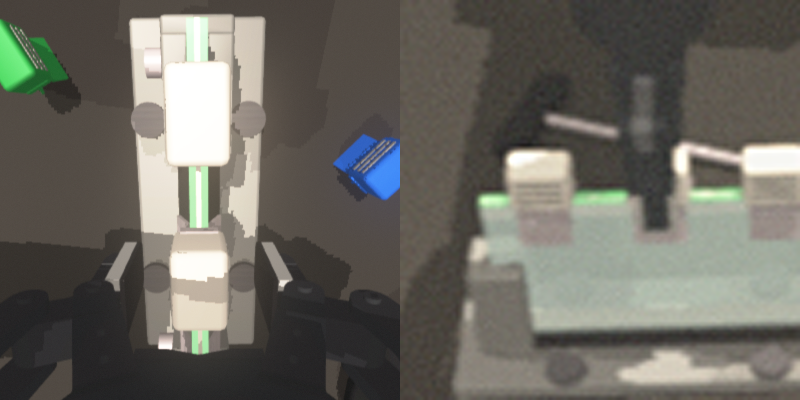

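The jaws straddle the middle clip: block centre is column 200 in the crop, and the finger mid is about 202. I close gently and tug in small steps.

servo_tool:
  targets:
    - [[0,0,0,0],[0,0,0,0],[0,0,0,0],[0,0,0,0],[0,0,0,0],[0,0,0,0],[0,0,0,0],[0,0,0,0]]
  grip: 0.015
  grip_force: 30

```text
clock: 5.25
tool_pos: [551.8, 17.8, 284.8]
eef_rot: [3.141, -0.0, 1.683]
force: [0.6, 0.3, 0.2]
opening: 0.252
```

servo_tool:
  targets:
    - [[0,0,0,0],[0,0,0,0],[0,0,0,0],[0,0,0,0],[0,0,0,0],[0,0,0,0],[0,0,0,0],[0,0,0,0]]

```text
clock: 5.92
tool_pos: [551.8, 17.8, 284.8]
eef_rot: [3.141, -0.0, 1.683]
force: [0.5, -0.1, 1.9]
opening: 0.253
```

servo_tool:
  targets:
    - [[0,0,-0.0003,0],[0,0,0,0],[0,0,0,0],[0,0,0,0],[0,0,0,0],[0,0,0,0],[0,0,0,0],[0,0,0,0]]

```text
clock: 6.58
tool_pos: [551.7, 17.8, 284.8]
eef_rot: [-3.141, -0.0, 1.683]
force: [0.5, -0.5, -0.1]
opening: 0.254
```

servo_tool:
  targets:
    - [[0,0,-0.0004,0],[0,0,0,0],[0,0,0,0],[0,0,0,0],[0,0,0,0],[0,0,0,0],[0,0,0,0],[0,0,0,0]]

```text
clock: 7.25
tool_pos: [551.7, 17.8, 285.4]
eef_rot: [-3.142, -0.0, 1.683]
force: [0.8, 0.4, -2.7]
opening: 0.257
```

servo_tool:
  targets:
    - [[0,0,-0.0004,0],[0,0,0,0],[0,0,0,0],[0,0,0,0],[0,0,0,0],[0,0,0,0],[0,0,0,0],[0,0,0,0]]

```text
clock: 7.92
tool_pos: [551.8, 17.8, 285.9]
eef_rot: [3.141, -0.0, 1.683]
force: [-0.0, -0.5, -2.1]
opening: 0.256
```

servo_tool:
  targets:
    - [[0,0,-0.0006,0],[0,0,0,0],[0,0,0,0],[0,0,0,0],[0,0,0,0],[0,0,0,0],[0,0,0,0],[0,0,0,0]]

```text
clock: 8.58
tool_pos: [551.7, 17.8, 286.4]
eef_rot: [3.141, -0.0, 1.683]
force: [0.7, 0.7, -1.6]
opening: 0.251
```

```bash
python3 - <<'E'
from h import *
F=[]
for i in range(6):
    c=cams.camera('scene');o=monitor.get_obs();F.append(o['force'][2])
print(F,o['tool_pos'])
E
```

```text
[np.float64(-2.5666447644897845), np.float64(-1.9994672078583116), np.float64(-1.2184193602389783), np.float64(-1.788343960818915), np.float64(-1.3811822500312154), np.float64(-1.7086284000172878)] [551.76180233  17.80222829 286.44221773]
```

servo_tool:
  targets:
    - [[0,0,-0.0008,0],[0,0,-0.0008,0],[0,0,-0.0008,0],[0,0,-0.0008,0],[0,0,0,0],[0,0,0,0],[0,0,0,0],[0,0,0,0]]

```text
clock: 9.55
tool_pos: [551.8, 17.8, 289.8]
eef_rot: [3.141, -0.0, 1.683]
force: [-0.0, 0.2, -0.1]
opening: 0.251
```

```bash
python3 - <<'E'
from h import *
F=[]
for i in range(6):
    c=cams.camera('scene');o=monitor.get_obs();F.append(round(o['force'][2],1))
print(F,o['tool_pos'])
w=cam('wrist');s=c
cv2.imwrite('pics/w3.png',np.hstack([w['frame'][:,120:520],cv2.resize(s['frame'][140:240,220:320],(400,400),interpolation=2)])[:,:,::-1])
E
```

```text
[np.float64(-0.8), np.float64(0.2), np.float64(0.1), np.float64(-0.3), np.float64(0.0), np.float64(0.4)] [551.79836137  17.82440447 289.8037822 ]
```

View pics/w3.png

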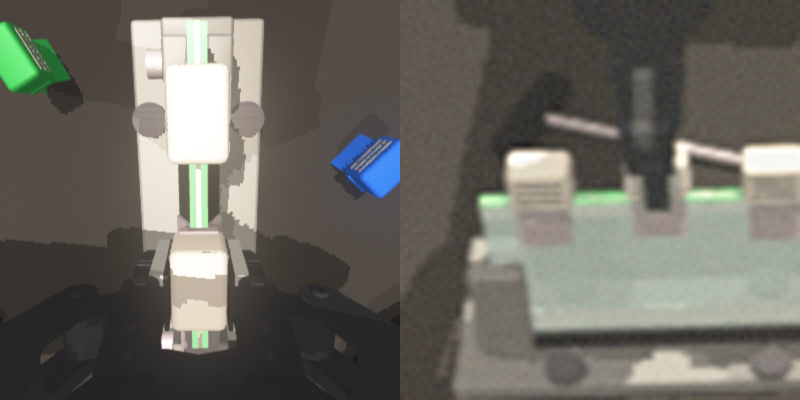

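The force stayed under 3 N while the tool rose 5 mm. The middle clip stayed fixed relative to the rising camera (columns 172–228, rows 233–330 in both pictures) while its neighbours shifted. So the middle clip is sliding and is the weak one. I pull it off and carry it to the tub.

servo_tool:
  targets:
    - [[0,0,-0.004,0],[0,0,-0.004,0],[0,0,-0.004,0],[0,0,-0.004,0],[0,0,-0.004,0],[0,0,-0.004,0],[0,0,-0.004,0],[0,0,-0.004,0]]

```text
clock: 10.57
tool_pos: [551.7, 17.8, 322.1]
eef_rot: [3.141, -0.0, 1.683]
force: [0.0, -0.2, -0.8]
opening: 0.25
```

servo_tool:
  targets:
    - [[0,0,-0.007,0],[0,0,-0.007,0],[0,0,-0.007,0],[0,0,-0.007,0],[0,0,-0.007,0],[0,0,-0.007,0],[0,0,-0.007,0],[0,0,-0.007,0]]

```text
clock: 11.23
tool_pos: [551.7, 17.8, 378.3]
eef_rot: [3.141, -0.0, 1.683]
force: [-0.1, 0.5, -0.3]
opening: 0.253
```

```bash
python3 - <<'E'
from h import *
s=cam('scene');o=monitor.get_obs();print(o['force'],o['tool_pos'],o['opening'])
w=cam('wrist')
cv2.imwrite('pics/w4.png',np.hstack([w['frame'][:,120:520],cv2.resize(s['frame'][120:260,220:360],(400,400),interpolation=2)])[:,:,::-1])
E
```

```text
[-0.13791479 -0.03656889  0.21498874] [551.85656136  17.79618196 380.01177997] 0.25217202490230545
```

View pics/w4.png

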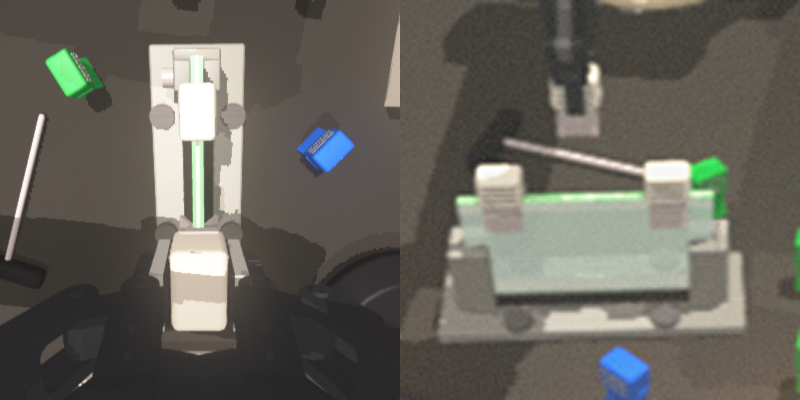

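The clip is held in the fingers (clip at (200,290) in the wrist crop, at (578,110) in the scene crop), and the two good ones have not moved. On to the tub.

servo_tool:
  targets:
    - [[-0.0177,-0.003,0,0],[-0.0177,-0.003,0,0],[-0.0177,-0.003,0,0],[-0.0177,-0.003,0,0],[-0.0177,-0.003,0,0],[-0.0177,-0.003,0,0],[-0.0177,-0.003,0,0],[-0.0177,-0.003,0,0]]

```text
clock: 12.0
tool_pos: [543.6, -126.5, 377.2]
eef_rot: [-3.141, -0.0, 1.683]
force: [0.4, -0.3, -0.3]
opening: 0.252
```

servo_tool:
  targets:
    - [[-0.0177,-0.003,0,0],[-0.0177,-0.003,0,0],[-0.0177,-0.003,0,0],[-0.0177,-0.003,0,0],[-0.0177,-0.003,0,0],[-0.0177,-0.003,0,0],[-0.0177,-0.003,0,0],[-0.0177,-0.003,0,0]]

```text
clock: 12.67
tool_pos: [535.6, -269.9, 377.1]
eef_rot: [-3.141, -0.001, 1.683]
force: [0.3, 1.0, -1.1]
opening: 0.251
```

```bash
python3 - <<'E'
from h import *
for i in range(4): t=cam('top')
o=monitor.get_obs();print(o['force'],o['tool_pos'],o['eef_rot'],o['opening'])
w=cam('wrist','w5.png');s=cam('scene')
for n in('wrist','scene','top'): print(n,[(np.round(d['at']),round(d['score'],2)) for d in cams.recognise(n,'tub')])
X=[(609,-185,45),(624,-339,45),(466,-349,45),(447,-204,45)]
print([proj(w,x).round() for x in X])
E
```

```text
[ 0.29983313  0.57869872 -0.41298431] [ 535.67255803 -268.99706435  376.99973723] [-3.14097207e+00 -9.98330996e-04  1.68214501e+00] 0.25868694102415385
wrist [(array([324., 176.]), 0.93), (array([320., 278.]), 0.34), (array([370.,   2.]), 0.33)]
scene [(array([166., 209.]), 0.74), (array([256., 187.]), 0.69)]
top [(array([453., 208.]), 0.9), (array([371., 204.]), 0.38), (array([312., 218.]), 0.34)]
[array([416.,  98.]), array([402., 265.]), array([238., 257.]), array([225.,  99.])]
```

View pics/w5.png

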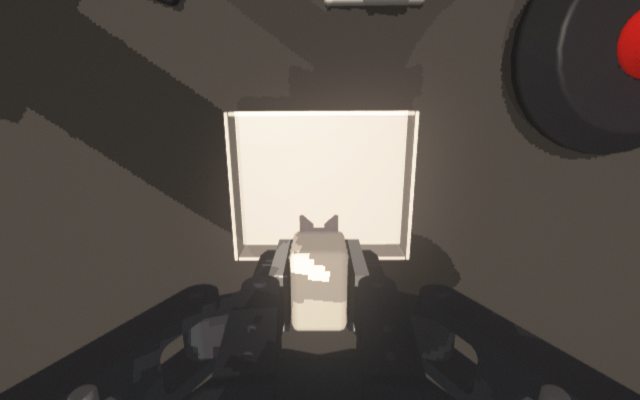

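The tub rim is at about (227–415, 112–258), with the clip over its middle. I lower, release and retreat.

servo_tool:
  targets:
    - [[0,0,0.017,0],[0,0,0.017,0],[0,0,0.017,0],[0,0,0.017,0],[0,0,0.017,0],[0,0,0.017,0],[0,0,0.017,0],[0,0,0.017,0]]

```text
clock: 13.78
tool_pos: [535.8, -268.4, 240.9]
eef_rot: [3.141, 0.0, 1.684]
force: [0.4, 0.4, 0.2]
opening: 0.255
```

servo_tool:
  targets:
    - [[0,0,0.008,0],[0,0,0.008,0],[0,0,0.008,0],[0,0,0.006,0],[0,0,0.004,0],[0,0,0.002,0],[0,0,0.001,0],[0,0,0,0]]

```text
clock: 14.45
tool_pos: [535.8, -269.0, 204.8]
eef_rot: [3.141, 0.0, 1.683]
force: [-0.5, -0.8, -0.6]
opening: 0.25
```

servo_tool:
  targets:
    - [[0,0,0,0],[0,0,0,0],[0,0,0,0],[0,0,0,0],[0,0,0,0],[0,0,0,0],[0,0,0,0],[0,0,0,0]]
  grip: 0.05

```text
clock: 15.12
tool_pos: [535.7, -269.0, 204.6]
eef_rot: [3.142, -0.0, 1.683]
force: [0.2, 1.3, -0.1]
opening: 0.587
```

servo_tool:
  targets:
    - [[0,0,-0.02,0],[0,0,-0.02,0],[0,0,-0.02,0],[0,0,-0.02,0],[0,0,-0.022,0],[0,0,-0.022,0],[0,0,-0.025,0],[0,0,-0.025,0]]

```text
clock: 15.78
tool_pos: [535.5, -268.9, 379.5]
eef_rot: [-3.141, -0.0, 1.683]
force: [0.6, -0.3, 0.2]
opening: 0.58
```

```bash
python3 - <<'E'
from h import *
w=cam('wrist');s=cam('scene');t=cam('top')
o=monitor.get_obs();print(o['force'],o['tool_pos'],o['eef_rot'],o['opening'])
z=lambda f,x,y,k:cv2.resize(f[y:y+100,x:x+100],(400,400),interpolation=2)
cv2.imwrite('pics/w6.png',np.vstack([np.hstack([w['frame'][::2,::2],w['frame'][::2,::2]*0]),]) [:,:,::-1])
a=cv2.resize(w['frame'],(400,250));b=cv2.resize(s['frame'][160:260,120:280],(400,250),interpolation=2)
# spare: bright low-saturation blob in top and scene
for n,c,(x0,y0,x1,y1) in [('top',t,(222,250,260,280)),('scene',s,(380,180,410,215))]:
    f=c['frame'][y0:y1,x0:x1];g=f.min(2)
    for th in (90,130,170):
        m=g>th;yy,xx=np.nonzero(m);print(n,th,m.sum(),xx.mean()+x0,yy.mean()+y0,cv2.minAreaRect(np.argwhere(m)[:,::-1].astype(np.float32)))
d=cv2.resize(t['frame'][245:285,215:279],(400,250),interpolation=2);e=cv2.resize(s['frame'][175:219,360:430],(400,250),interpolation=2)
cv2.imwrite('pics/w6.png',np.vstack([np.hstack([a,b]),np.hstack([d,e])])[:,:,::-1])
E
```

```text
[ 0.63662447 -0.40587316 -0.92444096] [ 535.79224687 -269.01186851  381.35467295] [3.13741125e+00 3.00590969e-03 1.68283056e+00] 0.5830837754100873
top 90 175 239.24 264.18285714285713 ((17.641508102416992, 14.254716873168945), (17.307430267333984, 10.851484298706055), 15.945395469665527)
top 130 143 238.83216783216784 263.9160839160839 ((16.80188751220703, 13.943395614624023), (14.422857284545898, 9.889959335327148), 15.945395469665527)
top 170 122 238.7377049180328 263.9590163934426 ((16.649999618530273, 14.049999237060547), (13.28156566619873, 9.17060375213623), 18.434947967529297)
scene 90 390 393.5769230769231 197.05384615384617 ((14.5, 17.0), (34.0, 29.0), 90.0)
scene 130 283 393.4946996466431 195.4310954063604 ((12.499999046325684, 15.999999046325684), (16.76007080078125, 20.55480194091797), 18.434947967529297)
scene 170 109 394.5321100917431 190.07339449541286 ((14.613012313842773, 10.051370620727539), (15.558990478515625, 8.19329833984375), 24.443954467773438)
```

View pics/w6.png

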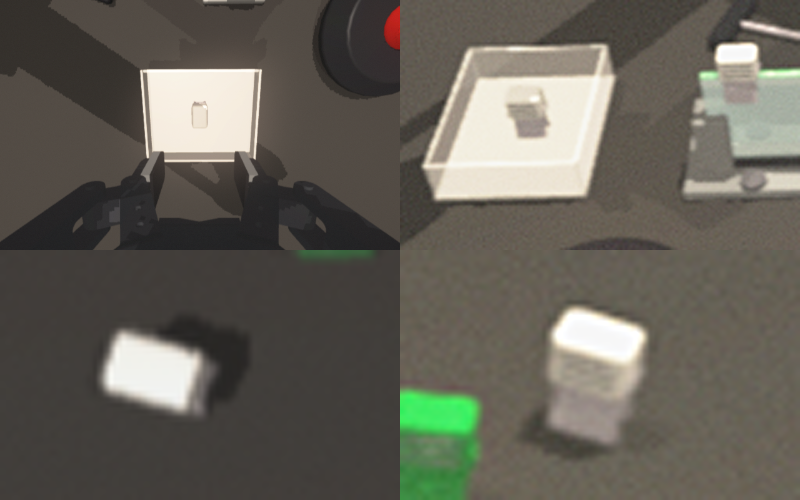

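The weak clip stands in the tub at (525,105) in the scene quadrant. The spare is upright, with its block top centred at top-image pixel (238.7,264) and turned about 16° in the image. Next I plan a hover over it.

```bash
python3 - <<'E'
from h import *
t=cam('top');s=cam('scene')
a=np.radians(16);u=np.array([np.cos(a),np.sin(a)]);p=np.array([238.7,264.])
A=atz(t,p-6*u,52);B=atz(t,p+6*u,52);d=A-B
y1=np.arctan2(-d[0],d[1]);C=atz(t,p,52);print(C,'yaw',y1)
x,e=tri([(t,p),(s,(394.3,190))]);print('tri top',x,e)
# scene yaw: top-face front edge pixels
print(atz(s,(360+548*70/400/1,175+0),52))
g=lambda u,v:atz(s,(360+u*70/400,175+v*44/250),52)
P,Q=g(556,348-250),g(640,365-250);print('scene yaw',np.arctan2(-(Q-P)[0],(Q-P)[1]))
for n in (24,32):print(n,plan([C[0],C[1],340],np.pi/2+y1,n))
E
```

```text
[459.14551354 268.70337777  52.        ] yaw -0.371231642544476
tri top [459.52972921 268.37606831  48.5613943 ] [np.float64(0.9408504966073599), np.float64(0.9408504966073483)]
[394.11593798 419.93682423  52.        ]
scene yaw -0.23968380131901026
24 [0.0221, -0.0059, 0.0016, np.float64(0.0201)]
32 [0.0165, -0.0045, 0.0012, np.float64(0.0151)]
```

servo_tool:
  targets:
    - [[0.0221,-0.0059,0.0016,0.019],[0.0221,-0.0059,0.0016,0.019],[0.0221,-0.0059,0.0016,0.019],[0.0221,-0.0059,0.0016,0.019],[0.0221,-0.0059,0.0016,0.019],[0.0221,-0.0059,0.0016,0.019],[0.0221,-0.0059,0.0016,0.019],[0.0221,-0.0059,0.0016,0.019]]

```text
clock: 16.7
tool_pos: [479.9, -93.6, 364.0]
eef_rot: [-3.139, -0.001, 1.53]
force: [0.5, 0.1, 0.7]
opening: 0.585
```

servo_tool:
  targets:
    - [[0.0221,-0.0059,0.0016,0.019],[0.0221,-0.0059,0.0016,0.019],[0.0221,-0.0059,0.0016,0.019],[0.0221,-0.0059,0.0016,0.019],[0.0221,-0.0059,0.0016,0.019],[0.0221,-0.0059,0.0016,0.019],[0.0221,-0.0059,0.0016,0.019],[0.0221,-0.0059,0.0016,0.019]]

```text
clock: 17.37
tool_pos: [451.9, 87.0, 351.3]
eef_rot: [-3.139, 0.001, 1.378]
force: [0.1, -0.7, -0.4]
opening: 0.585
```

servo_tool:
  targets:
    - [[0.0221,-0.0059,0.0016,0.019],[0.0221,-0.0059,0.0016,0.019],[0.0221,-0.0059,0.0016,0.019],[0.0221,-0.0059,0.0016,0.019],[0.0221,-0.0059,0.0016,0.019],[0.0221,-0.0059,0.0016,0.019],[0.0221,-0.0059,0.0016,0.019],[0.0221,-0.0059,0.0016,0.019]]

```text
clock: 18.03
tool_pos: [451.6, 269.9, 338.4]
eef_rot: [-3.14, 0.002, 1.226]
force: [1.0, 0.2, -0.4]
opening: 0.586
```

servo_tool:
  targets:
    - [[0,0,0,0],[0,0,0,0],[0,0,0,0],[0,0,0,0],[0,0,0,0],[0,0,0,0],[0,0,0,0],[0,0,0,0]]

```text
clock: 18.7
tool_pos: [452.1, 268.5, 340.3]
eef_rot: [3.141, -0.0, 1.226]
force: [-0.6, 0.2, 0.1]
opening: 0.587
```

```bash
python3 - <<'E'
from h import *
w=cam('wrist','w7.png')
o=monitor.get_obs();print(o['force'],o['tool_pos'],o['eef_rot'],o['opening'])
pc=proj(w,(459.3,268.5,52));print(pc, w['fx'])
f=w['frame'];m=((f.min(2)>110)&(f.max(2).astype(int)-f.min(2)<70)).astype(np.uint8)
n,l,st,ce=cv2.connectedComponentsWithStats(m)
for i in range(1,n):
    if st[i,4]>300:
        R=cv2.minAreaRect(np.argwhere(l==i)[:,::-1].astype(np.float32));print(st[i],ce[i].round(1),R)
E
```

```text
[ 0.5326604  -0.64137268  0.70160611] [452.03438473 268.58801967 340.30784125] [ 3.14147740e+00 -2.39854019e-04  1.22651864e+00] 0.5831198969582767
[328.23618183 192.60093435] 338.55714688986257
[ 593   44   47  198 5605] [621.9 125.8] ((616.0, 142.5), (197.0, 46.0), 90.0)
[  251   118   160   158 14005] [324.7 191.5] ((327.3658752441406, 192.7073211669922), (119.44274139404297, 169.711181640625), 43.210086822509766)
[225 240  32  52 658] [239.9 263.7] ((238.42413330078125, 262.6214904785156), (19.707883834838867, 54.50180435180664), 19.885164260864258)
[381 242  32  50 608] [397.2 264.8] ((397.93255615234375, 264.04473876953125), (52.86567687988281, 17.202945709228516), 70.49755096435547)
[ 591  251   49   61 1700] [621.7 278.7] ((615.0, 281.0), (60.0, 48.0), 90.0)
[ 428  256   75   44 1783] [468.4 278.5] ((465.662353515625, 285.5852966308594), (42.71583557128906, 63.730194091796875), 66.37062072753906)
[ 556  277   84  105 2194] [601.4 343.1] ((599.8085327148438, 330.96826171875), (119.45105743408203, 49.52241897583008), 40.6749382019043)
[ 445  358   41   42 1059] [460.5 382. ] ((459.19427490234375, 383.1080017089844), (56.11368179321289, 27.389190673828125), 53.8418083190918)
```

View pics/w7.png

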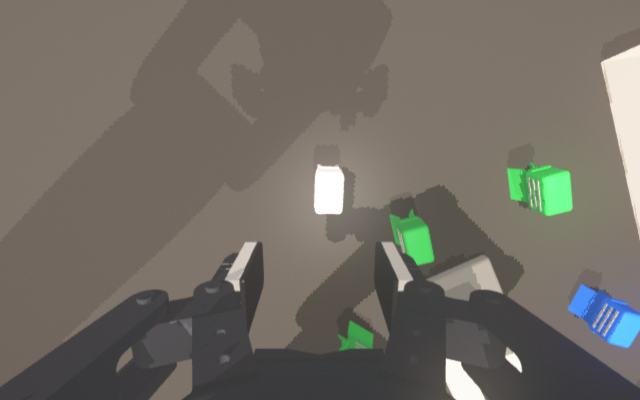

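The spare is at (329,192), upright and square to the jaws. The nearest green one is at (412,237), about 70 mm aside, so it is clear of the fingers. I shift 7 mm and descend.

servo_tool:
  targets:
    - [[0.0003,0.0009,0.013,0],[0.0003,0.0009,0.013,0],[0.0003,0.0009,0.013,0],[0.0003,0.0009,0.013,0],[0.0003,0.0008,0.013,0],[0.0003,0.0008,0.013,0],[0.0003,0.0008,0.013,0],[0.0002,0.0008,0.009,0]]

```text
clock: 19.42
tool_pos: [459.0, 268.5, 238.9]
eef_rot: [-3.141, 0.001, 1.227]
force: [0.4, 0.2, 0.1]
opening: 0.587
```

servo_tool:
  targets:
    - [[0,0,0.009,0],[0,0,0.009,0],[0,0,0.009,0],[0,0,0.008,0],[0,0,0.006,0],[0,0,0.003,0],[0,0,0,0],[0,0,0,0]]

```text
clock: 20.08
tool_pos: [459.3, 268.7, 196.4]
eef_rot: [3.141, -0.0, 1.227]
force: [-0.0, 0.2, -1.1]
opening: 0.587
```

servo_tool:
  targets:
    - [[0,0,0,0],[0,0,0,0],[0,0,0,0],[0,0,0,0],[0,0,0,0],[0,0,0,0],[0,0,0,0],[0,0,0,0]]
  grip: 0.015
  grip_force: 60

```text
clock: 20.75
tool_pos: [459.4, 268.8, 196.8]
eef_rot: [3.141, -0.001, 1.227]
force: [-1.6, 0.2, 6.1]
opening: 0.249
```

servo_tool:
  targets:
    - [[0,0,0,0],[0,0,0,0],[0,0,0,0],[0,0,0,0],[0,0,0,0],[0,0,0,0],[0,0,0,0],[0,0,0,0]]

```text
clock: 21.42
tool_pos: [459.4, 268.8, 196.8]
eef_rot: [3.141, -0.001, 1.227]
force: [-0.5, 1.1, 5.2]
opening: 0.25
```

```bash
python3 - <<'E'
from h import *
w=cam('wrist','w8.png')
o=monitor.get_obs();print(o['force'],o['tool_pos'],o['eef_rot'],o['opening'])
b=cv2.imread('pics/w4.png')[:,:400];a=w['frame'][:,120:520,::-1]
# compare spare's rows in the hand with the first clip's in the hand (w4): profile on the centre columns
for n,f in(('clip',b),('spare',a)):
    g=f[:,190:210].min(2).mean(1);print(n,[int(v) for v in g[200:360:4]])
E
```

```text
[-1.02804726  0.48936042  6.75440756] [459.37930916 268.76264179 196.78173934] [ 3.14094458e+00 -8.16400799e-04  1.22677162e+00] 0.2428539171033871
clip [152, 151, 153, 152, 152, 161, 186, 152, 225, 181, 184, 186, 189, 211, 251, 252, 252, 252, 251, 175, 175, 175, 175, 174, 174, 180, 217, 216, 215, 214, 214, 213, 207, 67, 82, 80, 73, 72, 122, 50]
spare [104, 105, 106, 108, 109, 98, 132, 190, 252, 227, 229, 231, 234, 253, 255, 255, 255, 243, 233, 233, 233, 233, 233, 233, 233, 241, 243, 249, 252, 252, 252, 252, 247, 93, 91, 90, 89, 87, 84, 75]
```

Both clips show the same rows in hand (lower edge about 330), so the spare sits in the grip as the first did. I can reuse the TCP pose (551.8, 17.8, yaw 1.683) as the place. Lift.

servo_tool:
  targets:
    - [[0,0,-0.01,0],[0,0,-0.025,0],[0,0,-0.025,0],[0,0,-0.025,0],[0,0,-0.025,0],[0,0,-0.025,0],[0,0,-0.025,0],[0,0,-0.025,0]]

```text
clock: 22.13
tool_pos: [458.9, 268.5, 382.6]
eef_rot: [-3.141, 0.0, 1.227]
force: [-0.2, -0.5, -0.6]
opening: 0.248
```

```bash
python3 - <<'E'
from h import *
for i in range(4): cams.camera('top')
o=monitor.get_obs();print(o['force'],o['tool_pos'],o['eef_rot'],o['opening'])
print(plan([551.8,17.8,375],1.683,16))
E
```

```text
[-0.16424087 -0.08069486 -1.20394218] [459.07481417 268.58249351 381.49093412] [ 3.14111877e+00 -5.42585599e-04  1.22677256e+00] 0.24258107108407143
[-0.0149, 0.0078, 0.0004, np.float64(-0.0285)]
```

servo_tool:
  targets:
    - [[-0.0149,0.0078,0.0004,-0.0285],[-0.0149,0.0078,0.0004,-0.0285],[-0.0149,0.0078,0.0004,-0.0285],[-0.0149,0.0078,0.0004,-0.0285],[-0.0149,0.0078,0.0004,-0.0285],[-0.0149,0.0078,0.0004,-0.0285],[-0.0149,0.0078,0.0004,-0.0285],[-0.0149,0.0078,0.0004,-0.0285]]

```text
clock: 23.0
tool_pos: [490.8, 137.3, 376.0]
eef_rot: [-3.138, 0.001, 1.456]
force: [0.8, 0.3, -0.6]
opening: 0.252
```

servo_tool:
  targets:
    - [[-0.0149,0.0078,0.0004,-0.0285],[-0.0149,0.0078,0.0004,-0.0285],[-0.0149,0.0078,0.0004,-0.0285],[-0.0149,0.0078,0.0004,-0.0285],[-0.0149,0.0078,0.0004,-0.0285],[-0.0149,0.0078,0.0004,-0.0285],[-0.0149,0.0078,0.0004,-0.0285],[-0.0149,0.0078,0.0004,-0.0285]]

```text
clock: 23.67
tool_pos: [551.3, 17.4, 372.7]
eef_rot: [-3.138, -0.001, 1.684]
force: [-0.1, 0.9, -0.6]
opening: 0.248
```

servo_tool:
  targets:
    - [[0,0,0,0],[0,0,0,0],[0,0,0,0],[0,0,0,0],[0,0,0,0],[0,0,0,0],[0,0,0,0],[0,0,0,0]]

```text
clock: 24.33
tool_pos: [551.1, 18.5, 374.9]
eef_rot: [3.141, -0.0, 1.683]
force: [-0.6, 0.2, -1.1]
opening: 0.246
```

```bash
python3 - <<'E'
from h import *
o=monitor.get_obs();print(o['force'],o['tool_pos'],o['eef_rot'],o['opening'])
p=o['tool_pos'];y=o['eef_rot'][2];d=np.array([551.8,17.8])-p[:2]
print('tool x,y shift mm',d@[np.cos(y),np.sin(y)],d@[np.sin(y),-np.cos(y)],'turn',y-1.683)
E
```

```text
[-0.58595553  0.16469043 -1.10258815] [551.07657045  18.48164859 374.89473526] [ 3.14138307e+00 -3.63153435e-05  1.68310601e+00] 0.24584346403924023
tool x,y shift mm -0.7584315773444892 0.6424769652914379 turn 0.00010601232769524849
```

servo_tool:
  targets:
    - [[-0.0008,0.0006,0.01,0],[0,0,0.01,0],[0,0,0.01,0],[0,0,0.01,0],[0,0,0.01,0],[0,0,0.008,0],[0,0,0.002,0],[0,0,0,0]]

```text
clock: 25.0
tool_pos: [551.7, 17.5, 313.8]
eef_rot: [-3.14, -0.0, 1.683]
force: [0.5, 0.1, -0.5]
opening: 0.247
```

```bash
python3 - <<'E'
from h import *
for i in range(3): s=cam('scene')
t=cam('top');w=cam('wrist')
o=monitor.get_obs();print(o['force'],o['tool_pos'],o['eef_rot'],o['opening'])
cv2.imwrite('pics/w9.png',np.hstack([w['frame'][:,120:520],cv2.resize(s['frame'][140:240,230:330],(400,400),interpolation=2)])[:,:,::-1])
E
```

```text
[ 0.43721042  0.34544021 -0.93497035] [551.99382989  17.52014348 315.53969719] [3.14019395e+00 1.26406057e-04 1.68281405e+00] 0.2477055570438439
```

View pics/w9.png

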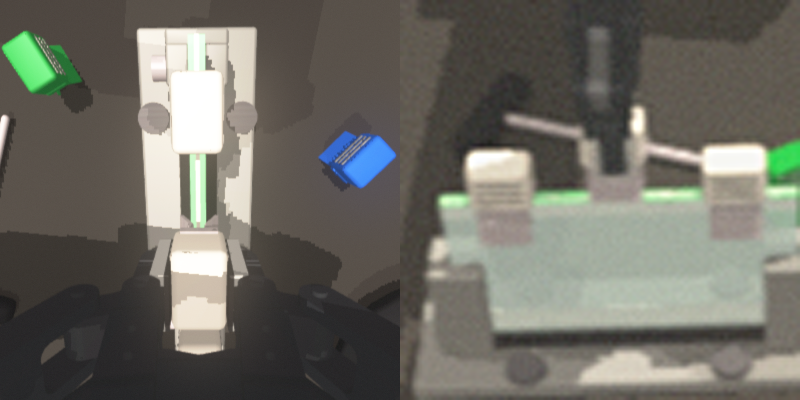

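The spare is aligned over the free place: its centre is about column 615 in the scene crop, midway between its neighbours at 500 and 735. I push on slowly.

servo_tool:
  targets:
    - [[0,0,0.002,0],[0,0,0.002,0],[0,0,0.002,0],[0,0,0.002,0],[0,0,0.002,0],[0,0,0.002,0],[0,0,0.002,0],[0,0,0.002,0]]

```text
clock: 25.92
tool_pos: [552.0, 17.5, 300.0]
eef_rot: [3.14, 0.0, 1.683]
force: [-2.9, 0.1, 10.8]
opening: 0.248
```

servo_tool:
  targets:
    - [[0,0,0.0015,0],[0,0,0.0015,0],[0,0,0.0015,0],[0,0,0.0015,0],[0,0,0.001,0],[0,0,0.001,0],[0,0,0.001,0],[0,0,0,0]]

```text
clock: 26.58
tool_pos: [552.2, 17.5, 291.4]
eef_rot: [3.139, 0.001, 1.683]
force: [-0.2, -0.5, 5.6]
opening: 0.246
```

servo_tool:
  targets:
    - [[0,0,0.0005,0],[0,0,0.0005,0],[0,0,0.0005,0],[0,0,0.0005,0],[0,0,0,0],[0,0,0,0],[0,0,0,0],[0,0,0,0]]

```text
clock: 27.25
tool_pos: [552.2, 17.5, 289.4]
eef_rot: [3.139, 0.001, 1.683]
force: [-1.6, -0.4, 6.4]
opening: 0.247
```

servo_tool:
  targets:
    - [[0,0,0.0005,0],[0,0,0.0005,0],[0,0,0.0005,0],[0,0,0.0005,0],[0,0,0.0005,0],[0,0,0,0],[0,0,0,0],[0,0,0,0]]

```text
clock: 27.92
tool_pos: [552.2, 17.5, 286.8]
eef_rot: [3.139, 0.0, 1.683]
force: [-0.8, 0.3, 6.0]
opening: 0.248
```

servo_tool:
  targets:
    - [[0,0,0.0005,0],[0,0,0.0005,0],[0,0,0,0],[0,0,0,0],[0,0,0,0],[0,0,0,0],[0,0,0,0],[0,0,0,0]]

```text
clock: 28.58
tool_pos: [552.2, 17.5, 286.0]
eef_rot: [3.139, 0.0, 1.683]
force: [-1.0, -0.2, 7.6]
opening: 0.246
```

servo_tool:
  targets:
    - [[0,0,0.0005,0],[0,0,0,0],[0,0,0,0],[0,0,0,0],[0,0,0,0],[0,0,0,0],[0,0,0,0],[0,0,0,0]]

```text
clock: 29.25
tool_pos: [552.2, 17.5, 286.0]
eef_rot: [3.138, 0.001, 1.683]
force: [-1.9, -0.1, 10.0]
opening: 0.247
```

servo_tool:
  targets:
    - [[0,0,0.0004,0],[0,0,0,0],[0,0,0,0],[0,0,0,0],[0,0,0,0],[0,0,0,0],[0,0,0,0],[0,0,0,0]]

```text
clock: 29.92
tool_pos: [552.2, 17.5, 286.0]
eef_rot: [3.138, 0.001, 1.683]
force: [-4.2, -0.1, 11.6]
opening: 0.25
```

servo_tool:
  targets:
    - [[0,0,0.0004,0],[0,0,0,0],[0,0,0,0],[0,0,0,0],[0,0,0,0],[0,0,0,0],[0,0,0,0],[0,0,0,0]]

```text
clock: 30.58
tool_pos: [552.2, 17.5, 286.0]
eef_rot: [3.138, 0.001, 1.683]
force: [-5.5, 0.1, 14.4]
opening: 0.245
```

It has stopped hard at 286.0 while the force rises to 14 N, so the clip is home. I relax the push, release and rise.

servo_tool:
  targets:
    - [[0,0,-0.0012,0],[0,0,0,0],[0,0,0,0],[0,0,0,0],[0,0,0,0],[0,0,0,0],[0,0,0,0],[0,0,0,0]]

```text
clock: 31.25
tool_pos: [552.2, 17.5, 286.0]
eef_rot: [3.139, 0.001, 1.683]
force: [-2.0, -0.1, 8.7]
opening: 0.243
```

servo_tool:
  targets:
    - [[0,0,0,0],[0,0,0,0],[0,0,0,0],[0,0,0,0],[0,0,0,0],[0,0,0,0],[0,0,0,0],[0,0,0,0]]
  grip: 0.05

```text
clock: 31.92
tool_pos: [551.9, 17.5, 284.1]
eef_rot: [-3.142, -0.0, 1.683]
force: [0.6, -0.0, -0.4]
opening: 0.581
```

servo_tool:
  targets:
    - [[0,0,-0.011,0],[0,0,-0.011,0],[0,0,-0.011,0],[0,0,-0.011,0],[0,0,-0.011,0],[0,0,-0.011,0],[0,0,-0.011,0],[0,0,-0.011,0]]

```text
clock: 32.58
tool_pos: [551.8, 17.5, 373.5]
eef_rot: [3.141, -0.0, 1.683]
force: [-0.3, -0.5, 0.5]
opening: 0.589
```

servo_tool:
  targets:
    - [[-0.012,0,-0.01,0],[-0.012,0,-0.01,0],[-0.012,0,-0.01,0],[-0.012,0,-0.01,0],[-0.012,0,-0.01,0],[-0.012,0,-0.01,0],[0,0,0,0],[0,0,0,0]]

```text
clock: 33.25
tool_pos: [560.0, -55.0, 432.6]
eef_rot: [3.141, -0.0, 1.681]
force: [-0.5, 0.1, -0.3]
opening: 0.59
```

```bash
python3 - <<'E'
from h import *
for i in range(3): s=cam('scene')
t=cam('top');w=cam('wrist')
o=monitor.get_obs();print(o['force'],o['tool_pos'],o['eef_rot'],o['opening'])
a=cv2.resize(s['frame'][165:245,225:355],(800,492),interpolation=2)[:300]
v=cv2.resize(w['frame'][:240,140:460],(400,300));u=cv2.resize(t['frame'][185:245,290:370],(400,300),interpolation=2)
cv2.imwrite('pics/w10.png',np.vstack([a,np.hstack([v,u])])[:,:,::-1])
E
```

```text
[0.41310251 0.29717259 0.17389775] [559.88897712 -53.53693984 431.44937072] [-3.14038211e+00 -5.29977928e-04  1.68356747e+00] 0.5903234997556168
```

View pics/w10.png

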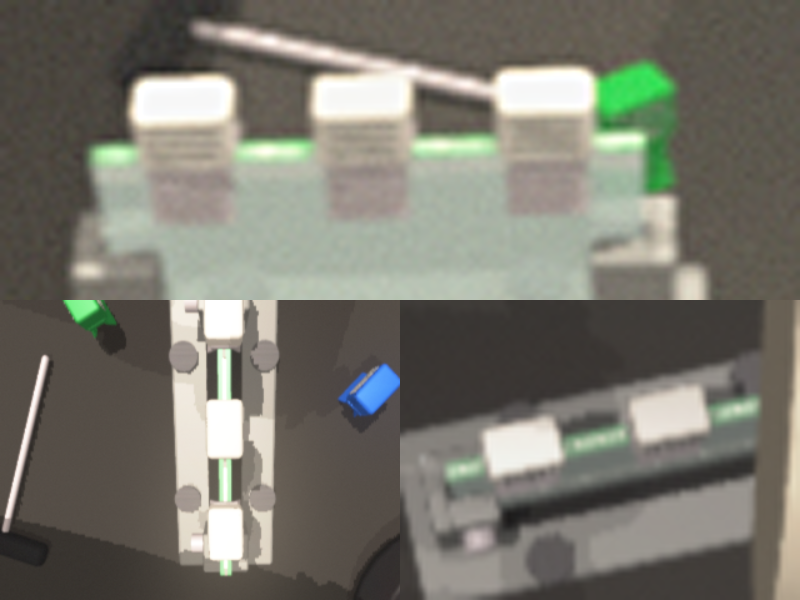

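```bash
python3 -c "
from h import *
print(workorder.close_job())"
```

```text
the job is handed in; nothing more can be done
None
```

The weak clip is in the reject tub, the spare is fully home in its place, and the job is handed in at about 33.5 s of the 72 s allowed.

- **Finding the weak clip:** I tugged the middle clip first. It slid at under 3 N, so I did not need to touch the other two. I pulled it off and set it in the tub, where the pictures show it standing clear of the walls.
- **Fitting the spare:** I pushed it onto the middle place. The slide took about 6 to 8 N, with about 11 N while the lips spread. It then stopped moving while the push rose to 14 N, which I took as home. I relaxed the push before letting go.
- **Last checks:** The final pictures show all three clips in line, with feet and block tops level to within a pixel or two and square on the edge. The robot was clear of everything.
- **Disagreement:** With the spare home, the gripper stood at 286.0 mm against 284.8 mm for the first clip. I put that down to gripping the spare about 1 mm higher on its block.
- **Misleading reading:** The tug force read about zero between steps, so I confirmed the slide from the wrist pictures instead.

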